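# Set the bonding stand for curing

### The arm

A 7-joint arm with a two-finger parallel gripper is mounted at the origin on a cart in front of the work surface, level with it; the furniture and walls round the work are solid. World frame = base frame: x ahead of the robot, y to its left, z up, the work surface at z = 0. Lengths are in m, angles in rad, forces in N, time in s.
With the tool pointing down it reaches from about 0.4 to 0.85 m from the base axis. Payload 10.4 kg.
Tool frame: the origin (TCP) lies between the finger pads; the fingertips stand 11 mm ahead of it and the grasp point (between the pads) lies 8 mm behind it; z points along the fingers, y is the direction in which the jaws open and shut (so a half turn about z gives the same grasp; the last joint's range is limited). The gripper opens to 87 mm and grips with 3 to 60 N. Pads are 19 mm wide; open, the fingers measure 117 mm over their backs; the gripper's body (75 mm by 190 mm) begins 51 mm behind the grasp point.
Start: joints at [-1.365, 0.332, -0.065, 1.46, 0.022, 1.35, -0.088], TCP at [0.142, 0.609, 0.234] pointing down, gripper open.
Joint ranges: [-2.6, 2.6], [-0.5, 2.12], [-1.47, 1.34], [0.16, 2.42], [-1.27, 4.41], [0.06, 2.06], [-2.6, 2.6]. Speed limits (rad/s): [2.22, 2.22, 2.79, 2.79, 3.14, 3.14, 3.14].

### API

Orientations are given as a unit quaternion [x, y, z, w].
In Python, from rig import * gives the robot as it stands.
- The arm moves only by the tool jog_arm, never from a script. Its argument "steps" is a list of rows, each a list of 3 entries, a list of its own where there are three numbers: the shift along the tool's x, y, z as a fraction of full scale, then the turn, a rotation vector about the tool's x, y, z as a fraction of full scale, then the gripper command: -1 is shut, 1 is fully open, values between are in proportion. In form: [[[dx, dy, dz], [wx, wy, wz], hand], ...]. A call has 1 to 8 rows; each row is the pose to reach, as a shift and turn from the pose commanded when the call began, along the tool's axes at that moment; what a row does not reach only later rows make up. Full scale, the value 1, is 800 mm for a shift and 120 degrees for a turn. A row lasts 1/12 s, in which the tool goes at most 41.7 mm and 7.16 degrees, less where a joint would pass 70% of its speed; a pose out of reach is approached as far as the arm can. A call with a number of a shift or a turn outside -1 to 1 is refused whole. A call with a gripper value outside its range is refused whole. The fingers move at their own pace and stop on an object; the grip force is fixed at half the most. Time passes only in rows, so rows that repeat a pose let the fingers close. It gives the time, the measured TCP pose, the force and the opening at its end, in the units of the state.
- get_obs(): the state, without advancing time (a new reading comes with each control period).
- snapshot(name): name is "scene" or "top" or "wrist"; returns a dict with "frame" (420x560x3 uint8, red, green, blue), "range_z" (420x560 float32, m along the optical axis (not along the pixel's ray), 0 where there is no reading), "K" (3x3 intrinsics, pixels), "R" (3x3) and "t" (3): a world point X has camera coordinates R X + t; the wrist camera has in their place "hand_eye" (4x4, takes a point from camera to tool coordinates, whose origin is the TCP and whose axes are the flange's). Camera axes: x right, y down, z forward; pixel columns grow to the right and rows downward; lengths in m; the calibration is good to about 2 mm. A picture is of the moment at which its call begins: read the wrist's pose just before it.
- job_done(): hands the job in, once; it reports no verdict.
Trained networks look in a picture, given as the dict that the camera call returned (one of the last four; its "shot" number tells which), for a name from the list of things; names that differ only in an ending like _2 or _b are one class to them, and where a whole thing is asked for, a point or a joint stands for the part that bears it (a point fixed in the world has none). Each returns a list of dicts, best first, with "score" (0 to 1); they miss things now and then, are a little off and sometimes report something else, mostly with a low value. They report only what shows in the picture. A call takes as long as a camera call.
- cut_out(picture, name): "pixels" (420x560 bool, what is visible of it) and "rect" ([centre column, centre row, width, height] in pixels, round what is visible of it).
- place_of(picture, name): "at" ([column, row] in pixels: a listed point, or the origin of a listed thing).
The state is a dict: "t": time; "qpos": joint angles; "qd": joint speeds; "effort": joint torques, N m; "position": TCP position; "tool_rot": TCP orientation; "ft_force": force on the tool from outside, world axes, zero at the start; "wrist_torque": the same for the moment, N m; "finger_gap": opening from 0.0 (shut) to 1.0 (fully open).
Only numpy, scipy, OpenCV 4.12 (cv2) and the standard library are available. Lean on these libraries where they do the work, as an engineer would, in place of code of your own. Each camera call takes 0.05 s, during which the arm holds its last target. There are 200 camera calls.

### The job

Set the bench bonding stand for curing: pull up its spring index pin, swing the stand round and let the pin drop fully home in the middle slot of the slotted ring, which may sit a little off the base's centre mark. Pump the ratchet lever with full strokes, without forcing it on its stop, until the board stands at 40 degrees (it cannot be let down again), and let the lever come back up. The strips on the board are freshly bonded: do not touch the board, and leave the loose things on the bench where they are.

Things in the scene. Friction and masses are not known exactly. Their poses are not given: they have to be found in the camera images.
- stand_base: round grey cast base plate, 312 mm across, 12 mm thick, bolted to the bench. Origin: centre of its underside, on the vertical swivel axis. Its x axis is where the board's far edge points when the stand is in the middle slot.
- centre_mark (a point): small brass line on the base's rim, 152 mm from the swivel axis. Inside it lies the steel ring, top 22 mm above the bench, with five radial slots 30 degrees apart, 10.8 mm wide at 130 mm from the axis. The middle slot is at this mark, but the ring is held by screws in long holes and may sit up to 3 degrees to either side.
- swivel (a joint): turn of the stand on its base about the vertical axis, rad, positive anticlockwise from above, 0 = index pin exactly at the base's centre mark. Turns stiffly (about 0.4 N m). With the pin home in the middle slot it reads something between -0.065 and 0.065; the next slots are 0.52 away.
- index_pin (a joint): height of the index pin, m: 0 = fully home in a slot, 0.008 to 0.009 = standing on top of the ring, up to 0.022 pulled. A spring of 3 to 6 N drives the 8 mm pin down. Pin and knob are carried by the stand, so the stand can be swung by the knob while it is held up.
- knob_grip (a point): mid-height of the black round pull knob on the index pin, 24 mm in diameter with a 31 mm rim 10 mm above this point; top 18 mm above, underside 13 mm below this point. 107 mm above the bench with the pin home; it stands 130 mm from the swivel axis. The steel bush below it ends 37 mm below this point (pin home).
- tilt (a joint): tilt of the plywood board about its horizontal front axis, rad: 0 = level, grows as the far edge rises. A ratchet holds it at every 10 degrees (0.1745 rad; at the start it may hang a degree lower); it only goes up. The axis lies across the stand, 105 mm above the bench, 30 mm from the swivel axis on the lever's side.
- board: plywood board 182 x 190 x 12 mm with an aluminium ledge at its low front edge and a white sample panel with six bonded glass strips; origin on the tilt axis midway, x along the board towards its far edge, z out of its face. Not to be touched.
- pump (a joint): pump lever, rad: 0 = up at rest, 0.244 = down on its stop. A spring brings it back up. Only a full stroke (more than about 0.21) raises the board, by one ratchet step of 10 degrees; a shorter stroke does nothing. Pressing takes 6 to 11 N at the grip.
- grip_top (a point): middle of the upper face of the black grip of the pump lever, 62 x 26 mm, lengthwise radial to the tilt axis, 135 mm from that axis, on the right front of the stand; goes down about 32 mm in a full stroke.
- pump_grip: the black grip (62 x 26 x 18 mm) at the end of the pump lever; its origin is not on the grip but on the tilt axis, and its y axis runs along that axis
- marker: blue marker pen, 128 x 15 x 15 mm, lying loose; origin under its middle
- tape_roll: brown roll of tape, 105 mm across, 48 mm high, loose; origin under its middle
- steel_square: try square, 100 x 165 x 12 mm, lying loose; origin under its middle

How it is judged:
At the end, for the whole second after the job is handed in: the index pin is fully home (within 2 mm) in the middle slot (swivel within 0.08 rad of the centre mark), the board stands at 40 degrees (within 2.5) on its ratchet and the pump lever is back up at rest (within 0.03 rad) (value of joint swivel between -0.08 and 0.08 rad and value of joint index_pin below 0.002 m and value of joint tilt between 0.655 and 0.742 rad and value of joint pump below 0.03 rad); the robot touches nothing.
It fails at once if the robot touches the board with its freshly bonded strips (contact force between any of the fingers, the arm and board above 1 N).
It fails at once if the pump lever is forced (more than 70 N on its grip) (contact force between anything else and pump_grip above 70 N).
It fails at once if a loose thing on the bench is shifted by more than 2 cm (distance of any of marker, tape_roll, steel_square from where it was at the start of the episode above 0.02 m).
It also fails if it takes over 64 s, if anything falls off the work surface, if the arm or the gripper's body presses on something with over 40 N, if the wrist force passes 120 N, or if a joint passes its speed limit or range.

## Working session

There is one attempt and no reset: what is moved stays moved. The work goes in short steps, Python scripts to look and compute and a tool call to move; the robot and the scene stay as the last step left them, time stands still between calls to the robot, and variables do not carry over. Pictures are saved under pics/ and viewed, about 8 in all and at most 12, crops included, and the job is handed in when it is done.

Besides the shell and the picture viewer there is one more tool, called after ">>>" by a JSON object that holds its "name" and its "arguments", one argument or row to a line. jog_arm: Moves the arm, as the interface text tells. Shift numbers are shares of 800 mm and turn numbers shares of 120 degrees, none past 1 either way. Its arguments: {"type":"object","properties":{"steps":{"type":"array"}},"required":["steps"]}

```bash
mkdir -p pics
cat > h.py <<'E'
from rig import *
import numpy as np, cv2
from scipy.spatial.transform import Rotation as Ro
def bp(s,uv,z=None,d=None):
    K=np.array(s["K"]);u=np.linalg.inv(K)@np.array([uv[0],uv[1],1.])
    R=np.array(s["R"]);t=np.array(s["t"]);C=-R.T@t;r=R.T@u
    if z is not None: return C+r*(z-C[2])/r[2]
    return C+r*d
def ray(s,uv):
    K=np.array(s["K"]);u=np.linalg.inv(K)@np.array([uv[0],uv[1],1.])
    R=np.array(s["R"]);t=np.array(s["t"]);r=R.T@u
    return -R.T@t, r/np.linalg.norm(r)
def tri(a,b):
    A=np.zeros((3,3));v=np.zeros(3)
    for C,r in (a,b):
        P=np.eye(3)-np.outer(r,r);A+=P;v+=P@C
    X=np.linalg.solve(A,v)
    return X,[np.linalg.norm((np.eye(3)-np.outer(r,r))@(X-C)) for C,r in (a,b)]
def wrist():
    o=get_obs();s=dict(snapshot("wrist"))
    H=np.array(s["hand_eye"]);T=np.eye(4);T[:3,:3]=Ro.from_quat(o["tool_rot"]).as_matrix();T[:3,3]=o["position"]
    M=np.linalg.inv(T@H);s["R"]=M[:3,:3];s["t"]=M[:3,3];return s
E
python3 - <<'E'
from h import *
o=get_obs();print(o)
S={n:snapshot(n) for n in("scene","top")}
R={}
for n,s in S.items():
    cv2.imwrite(f"pics/{n}0.png",s["frame"][...,::-1])
    for k in("centre_mark","knob_grip","grip_top","stand_base","board","pump_grip","marker","tape_roll","steel_square"):
        for p in place_of(s,k)[:2]:
            uv=p["at"];d=s["range_z"][int(np.clip(uv[1],0,419)),int(np.clip(uv[0],0,559))]
            print(n,k,np.round(uv,1),round(p["score"],2),np.round(bp(s,uv,d=d),4)); R.setdefault((n,k),uv)
for k in("centre_mark","knob_grip","grip_top","stand_base","board","tape_roll"):
    if("scene",k) in R and ("top",k) in R:
        X,e=tri(ray(S["scene"],R["scene",k]),ray(S["top"],R["top",k]));print(k,X.round(4),np.round(e,4))
E
```

```text
{'t': 0.0, 'qpos': array([-1.36460319,  0.33289635, -0.064646  ,  1.46094277,  0.0215961 ,
        1.34987311, -0.08847065]), 'qd': array([ 0.00069384, -0.00018694, -0.00040237, -0.00068868, -0.00020862,
        0.00018934, -0.00028061]), 'effort': array([-7.19592254e-05, -6.23272991e+01,  2.42197764e-02, -3.89884257e+01,
       -6.14854437e-02,  4.01653675e-02,  1.59179040e-04]), 'position': array([0.14170355, 0.60835049, 0.2327378 ]), 'tool_rot': array([ 1.14147957e-01,  9.93463505e-01, -7.11105186e-04, -4.22555868e-05]), 'ft_force': array([-0.0966324 ,  0.00134929,  0.2531854 ]), 'wrist_torque': array([-0.03330695,  0.00932044, -0.00583736]), 'finger_gap': 1.0022626322911068}
scene centre_mark [257.7 248.3] 0.89 [0.5174 0.013  0.0079]
scene knob_grip [286.2 216.4] 0.52 [ 0.4901 -0.0944  0.1296]
scene grip_top [395.6 213.6] 0.75 [ 0.6402 -0.2947  0.1294]
scene stand_base [316.1 242.8] 0.64 [ 0.5846 -0.1185  0.0311]
scene board [319.8 211.9] 0.85 [ 0.6073 -0.1143  0.105 ]
scene marker [158.4 242.2] 0.66 [0.4045 0.2566 0.0061]
scene marker [377.  321.6] 0.19 [ 0.4036 -0.3656 -0.0006]
[... 318 characters left out ...]
.5 164.1] 0.84 [ 0.5898 -0.0757  0.1224]
top stand_base [283.6 201.7] 0.26 [ 0.499  -0.0849  0.1333]
top board [295.4 152.2] 0.97 [ 0.6215 -0.1159  0.1117]
top board [380.4 142.8] 0.39 [ 0.6334 -0.3105  0.1316]
top marker [142.5 249.4] 0.89 [0.4127 0.2619 0.0123]
top tape_roll [376.7 181. ] 0.77 [ 0.5791 -0.3309 -0.0012]
top steel_square [388.9 246.6] 0.59 [ 0.4084 -0.3496 -0.0011]
centre_mark [0.521  0.0166 0.0053] [0.0006 0.0006]
knob_grip [ 0.5008 -0.0848  0.1233] [0.0019 0.0019]
grip_top [ 0.6269 -0.3038  0.1376] [0.0042 0.0042]
stand_base [ 6.332e-01 -8.270e-02  6.000e-04] [0.0063 0.0063]
board [ 0.6216 -0.1121  0.1012] [0.0056 0.0056]
tape_roll [ 0.5781 -0.3298  0.0009] [0.0006 0.0006]
```

View pics/top0.png

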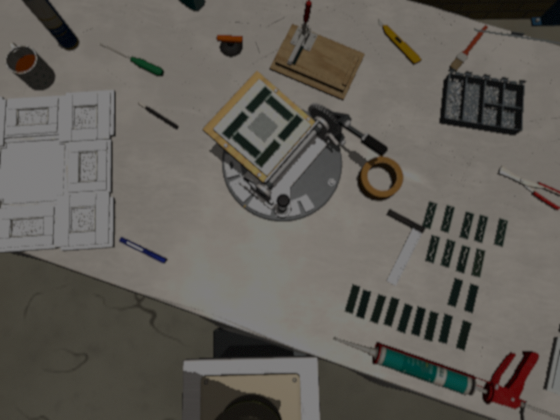

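View pics/scene0.png

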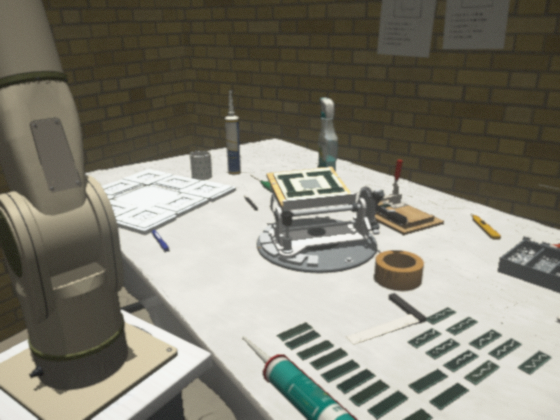

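The top view shows the base at about (282,168), the knob at (283,202) on the base's near side and the brass mark at (242,205). The lever grip is at (380,143) and the tape roll at (380,178), beyond the lever. I'll fit the base centre, then bring the wrist camera over it.

```bash
cat >> h.py <<'E'
def go(p,q=None,yaw=None,hand=1):
    """print jog fractions to world TCP p, optional yaw change (world z, rad) ; relative to measured pose"""
    o=get_obs();R=Ro.from_quat(o["tool_rot"])
    d=R.inv().apply(np.array(p)-o["position"])/0.8
    w=np.zeros(3)
    if q is not None: w=(R.inv()*Ro.from_quat(q)).as_rotvec()/np.radians(120)
    if yaw is not None: w=R.inv().apply([0,0,yaw])/np.radians(120)
    print(np.round(d,4).tolist(),np.round(w,4).tolist(),"rows>=",np.ceil(max(np.linalg.norm(d)*800/41.7,np.linalg.norm(w)*120/7.16)))
E
python3 - <<'E'
from h import *
s=snapshot("top")
c=cut_out(s,"stand_base")[0];m=c["pixels"].astype(np.uint8);print(c["score"],c["rect"])
cs,_=cv2.findContours(m,cv2.RETR_EXTERNAL,cv2.CHAIN_APPROX_NONE)
p=max(cs,key=len)[:,0,:]
P=np.array([bp(s,q,z=0.012)[:2] for q in p])
# ransac circle r=.156
best=(0,None);rng=np.random.default_rng(0)
from scipy.optimize import least_squares
for _ in range(2000):
    i,j=rng.choice(len(P),2,False);a,b=P[i],P[j];d=b-a;L=np.linalg.norm(d)
    if L<.1 or L>.31: continue
    n=np.array([-d[1],d[0]])/L
    for sg in(1,-1):
        C=(a+b)/2+sg*n*np.sqrt(.156**2-L*L/4);k=(abs(np.linalg.norm(P-C,axis=1)-.156)<.003).sum()
        if k>best[0]: best=(k,C)
C=best[1];I=P[abs(np.linalg.norm(P-C,axis=1)-.156)<.004]
r=least_squares(lambda x:np.linalg.norm(I-x,axis=1)-.156,C);C=r.x;print("centre",C,best[0],len(P))
for n,x in(("mark",(.521,.0166)),("knob",(.5008,-.0848)),("grip",(.6269,-.3038))):
    v=np.array(x)-C;print(n,np.linalg.norm(v),np.degrees(np.arctan2(v[1],v[0])))
print(np.array(snapshot("wrist")["hand_eye"]).round(3))
go([.40,.35,.4]);go([.5,-.06,.40])
E
```

```text
0.88 [295.6, 146.7, 189.2, 148.5]
centre [ 0.63185339 -0.08550189] 206 486
mark 0.1507092241225352 137.35327167358162
knob 0.13105526679659799 179.69313891044897
grip 0.21835429714932897 -91.29987150614029
[[ 0.    -0.966 -0.259  0.07 ]
 [ 1.     0.    -0.     0.001]
 [ 0.    -0.259  0.966 -0.152]
 [ 0.     0.     0.     1.   ]]
[-0.3878, -0.2417, -0.2081] [0.0, 0.0, 0.0] rows>= 10.0
[-0.6258, -0.7125, -0.2081] [0.0, 0.0, 0.0] rows>= 19.0
```

>>> {"name": "jog_arm", "arguments": {
  "steps": [
    [[-0.388,-0.242,-0.208],[0,0,0],1],
    [[-0.388,-0.242,-0.208],[0,0,0],1],
    [[-0.388,-0.242,-0.208],[0,0,0],1],
    [[-0.388,-0.242,-0.208],[0,0,0],1],
    [[-0.388,-0.242,-0.208],[0,0,0],1],
    [[-0.388,-0.242,-0.208],[0,0,0],1],
    [[-0.388,-0.242,-0.208],[0,0,0],1],
    [[-0.388,-0.242,-0.208],[0,0,0],1]
  ]
}}

```text
t: 1.82
position: [0.3571, 0.3923, 0.3728]
tool_rot: [0.114, 0.993, 0.0, 0.0]
ft_force: [1.5, 1.2, 0.7]
finger_gap: 1.002
```

```bash
python3 -c "
from h import *
print(get_obs()['position']);go([.47,-.04,.36],q=[0,1,0,0])"
```

```text
[0.35706668 0.39228395 0.37276081]
[-0.2601, -0.4943, 0.0156] [0.0004, 0.0001, -0.1093] rows>= 11.0
```

>>> {"name": "jog_arm", "arguments": {
  "steps": [
    [[-0.26,-0.494,0.015],[0,0,-0.109],1],
    [[-0.26,-0.494,0.015],[0,0,-0.109],1],
    [[-0.26,-0.494,0.015],[0,0,-0.109],1],
    [[-0.26,-0.494,0.015],[0,0,-0.109],1],
    [[-0.26,-0.494,0.015],[0,0,-0.109],1],
    [[-0.26,-0.494,0.015],[0,0,-0.109],1],
    [[-0.26,-0.494,0.015],[0,0,-0.109],1],
    [[-0.26,-0.494,0.015],[0,0,-0.109],1]
  ]
}}

```text
t: 2.48
position: [0.4402, 0.0698, 0.3628]
tool_rot: [0.0, 1.0, 0.0, 0.0]
ft_force: [0.9, 0.2, -0.3]
finger_gap: 1.0
```

Run:
```python
from h import *
o=get_obs();print(o['position'],o['tool_rot'])
s=wrist();cv2.imwrite("pics/w1.png",s["frame"][...,::-1])
for k in("centre_mark","knob_grip","grip_top","stand_base","board"):
    for p in place_of(s,k)[:1]:
        uv=p["at"];d=s["range_z"][int(np.clip(uv[1],0,419)),int(np.clip(uv[0],0,559))]
        print(k,np.round(uv,1),round(p["score"],2),np.round(bp(s,uv,d=d),4))
go([.47,-.04,.36],q=[0,1,0,0])
```

```text
[0.4402094  0.06980813 0.36284109] [3.03734268e-04 9.99999799e-01 4.60767868e-04 3.13184306e-04]
centre_mark [244.1 222.6] 0.6 [0.5184 0.0121 0.0145]
knob_grip [167.8 233.1] 0.63 [ 0.4976 -0.0764  0.1337]
stand_base [194.7 280. ] 0.9 [0.4091 0.0472 0.4389]
[-0.0374, -0.1415, 0.0032] [0.0001, -0.0, 0.0005] rows>= 3.0
```

View pics/w1.png

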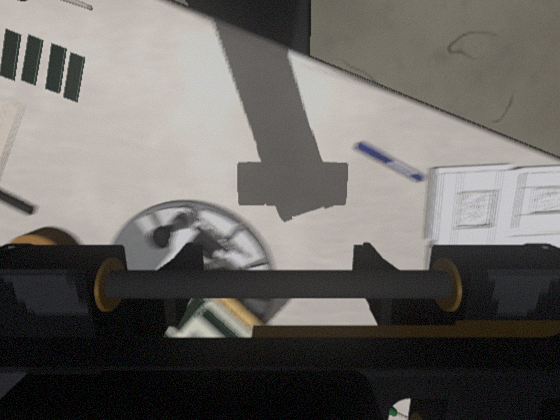

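>>> {"name": "jog_arm", "arguments": {
  "steps": [
    [[-0.112,-0.137,0.04],[0,0,0],1],
    [[-0.112,-0.137,0.04],[0,0,0],1],
    [[-0.112,-0.137,0.04],[0,0,0],1],
    [[-0.112,-0.137,0.04],[0,0,0],1],
    [[-0.112,-0.137,0.04],[0,0,0],1],
    [[-0.112,-0.137,0.04],[0,0,0],1]
  ]
}}

```text
t: 3.28
position: [0.53, -0.0369, 0.3298]
tool_rot: [0.0, 1.0, -0.0, -0.001]
ft_force: [-0.9, -0.3, 0.4]
finger_gap: 1.002
```

Run:
```python
from h import *
S=snapshot("scene");T=snapshot("top")
o=get_obs();print(o['t'],o['position'],o['tool_rot'])
s=wrist();cv2.imwrite("pics/w2.png",cv2.resize(s["frame"][:300,:,::-1],None,fx=1.4,fy=1.4))
np.savez("w2.npz",**{k:s[k] for k in("frame","range_z","K","R","t")})
rs={}
for n,c in(("w",s),("t",T),("s",S)):
  for k in("centre_mark","knob_grip","grip_top"):
    for p in place_of(c,k)[:1]:
        uv=p["at"];d=c["range_z"][int(np.clip(uv[1],0,419)),int(np.clip(uv[0],0,559))]
        print(n,k,np.round(uv,1),round(p["score"],2),np.round(bp(c,uv,d=d),4));rs[n,k]=ray(c,uv)
for k in("centre_mark","knob_grip"):
  for a in"ts":
    if ("w",k) in rs and (a,k) in rs: print(k,a,tri(rs["w",k],rs[a,k]))
```

```text
3.3833 [ 0.52965758 -0.03565451  0.33054173] [-1.07582492e-03  9.99999370e-01  2.37349263e-04 -2.17090202e-04]
w centre_mark [307.4 173. ] 0.75 [0.5176 0.0111 0.0131]
w knob_grip [236.7 169.9] 0.83 [ 0.4991 -0.0824  0.1358]
t grip_top [376.6 142.5] 0.86 [ 0.6346 -0.3021  0.1308]
s centre_mark [259.5 248.3] 0.58 [0.5153 0.0056 0.0108]
s knob_grip [286.  215.8] 0.75 [ 0.4932 -0.0917  0.1294]
s grip_top [394.5 215.4] 0.62 [ 0.6242 -0.2987  0.1314]
centre_mark s (array([0.51916232, 0.01045214, 0.00779526]), [np.float64(0.0014653057913444605), np.float64(0.0014653057913444063)])
knob_grip s (array([ 0.50113777, -0.08484446,  0.12482482]), [np.float64(0.001216757867403279), np.float64(0.0012167578674032308)])
```

View pics/w2.png

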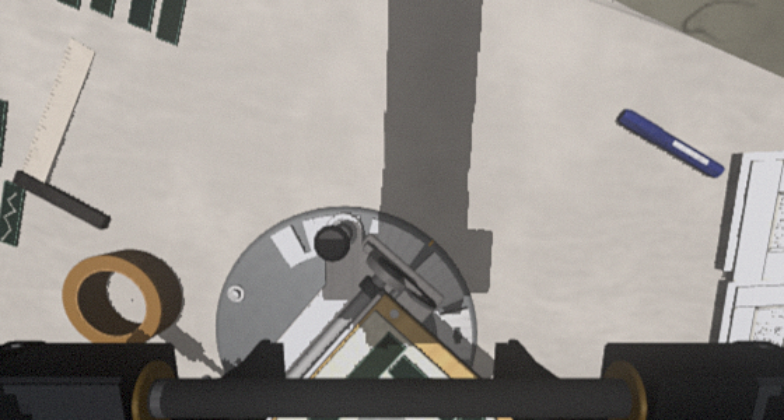

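The knob is at (332,243) and the brass mark at (431,243) with a dark slot just inside it. A curved steel cheek lies close to the knob, from about (365,240) to (440,300). I'll unwrap the ring to measure the slot angles.

Run:
```python
from h import *
s=dict(np.load("w2.npz"));C=np.array([.6319,-.0855])
def unwrap(s,z):
    th=np.radians(np.arange(95,230,.25));r=np.arange(.09,.160,.0005)
    X=np.stack([C[0]+r[:,None]*np.cos(th),C[1]+r[:,None]*np.sin(th),np.full((len(r),len(th)),z)],-1)
    q=(X@s["R"].T+s["t"])@s["K"].T;q=(q[...,:2]/q[...,2:]).astype(np.float32)
    return cv2.remap(s["frame"],q[...,0],q[...,1],cv2.INTER_LINEAR)
a=unwrap(s,.022)[::-1];b=unwrap(s,.012)[::-1]
im=np.vstack([a,b]);im=cv2.resize(im,None,fx=1.4,fy=1.8)[...,::-1].copy()
for d in range(100,230,10):
    x=int((d-95)/.25*1.4);cv2.line(im,(x,0),(x,6),(0,0,255),1);cv2.putText(im,str(d),(x,16),0,.35,(0,0,255))
cv2.imwrite("pics/u2.png",cv2.convertScaleAbs(im,alpha=1.6))
# height map around knob
K=np.array([.5012,-.085]);rz=s["range_z"]
v,u=np.mgrid[0:420,0:560];u1=np.stack([u,v,np.ones_like(u)],-1)@np.linalg.inv(s["K"]).T*rz[...,None]
W=(u1-s["t"])@s["R"]
ok=(rz>0)&(W[...,2]>.05)&(W[...,2]<.2)&(np.hypot(W[...,0]-K[0],W[...,1]-K[1])<.13)
P=W[ok]
k=P[np.hypot(*(P[:,:2]-K).T)<.02];print("knob top",np.percentile(k[:,2],[50,90,97]),k[k[:,2]>.125][:,:2].mean(0))
dd=P[:,:2]-K;r=np.hypot(*dd.T);an=np.degrees(np.arctan2(dd[:,1],dd[:,0]))
for i in range(-180,180,20):
    m=(an>=i)&(an<i+20)&(r>.02)
    print(i,[(round(lo,2),round(P[m&(r>=lo)&(r<lo+.02)][:,2].max(),3)) for lo in(.02,.04,.06,.08,.1) if (m&(r>=lo)&(r<lo+.02)).any()])
```

```text
knob top [0.13357121 0.1348644  0.13533599] [ 0.50401121 -0.08313943]
-180 []
-160 []
-140 []
-120 []
-100 []
-80 []
-60 []
-40 []
-20 [(0.06, np.float64(0.112)), (0.08, np.float64(0.144)), (0.1, np.float64(0.145))]
0 [(0.04, np.float64(0.112)), (0.06, np.float64(0.144)), (0.08, np.float64(0.145)), (0.1, np.float64(0.147))]
20 [(0.04, np.float64(0.119)), (0.06, np.float64(0.144)), (0.08, np.float64(0.145)), (0.1, np.float64(0.147))]
40 [(0.02, np.float64(0.116)), (0.04, np.float64(0.143)), (0.06, np.float64(0.154)), (0.08, np.float64(0.155)), (0.1, np.float64(0.14))]
60 [(0.02, np.float64(0.115)), (0.04, np.float64(0.124)), (0.06, np.float64(0.119)), (0.08, np.float64(0.112))]
80 []
100 []
120 []
140 []
160 []
```

View pics/u2.png

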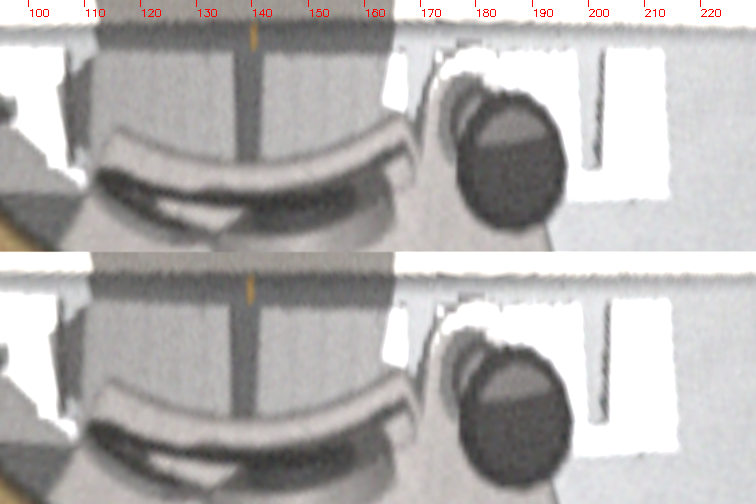

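The slots sit at about 109, 139, 169 and 199°, and the mark at about 139.5°, so the ring offset is small. The knob is at about 179° and standing on the ring, so the stand needs about -40°. I'll approach the knob with the jaws parallel to the ledge.

```bash
python3 -c "
from h import *
go([.502,-.084,.2],yaw=np.radians(45));print(get_obs()['qpos'])"
```

```text
[0.0347, -0.0582, 0.1633] [-0.0001, 0.0001, -0.375] rows>= 7.0
[-0.61109651  0.08005814  0.64304452  1.57808364 -0.04840434  1.49927193
  1.60433132]
```

>>> {"name": "jog_arm", "arguments": {
  "steps": [
    [[0.035,-0.058,0.163],[0,0,-0.375],0.4],
    [[0.035,-0.058,0.163],[0,0,-0.375],0.4],
    [[0.035,-0.058,0.163],[0,0,-0.375],0.4],
    [[0.035,-0.058,0.163],[0,0,-0.375],0.4],
    [[0.035,-0.058,0.163],[0,0,-0.375],0.4],
    [[0.035,-0.058,0.163],[0,0,-0.375],0.4],
    [[0.035,-0.058,0.163],[0,0,-0.375],0.4],
    [[0.035,-0.058,0.163],[0,0,-0.375],0.4]
  ]
}}

```text
t: 4.55
position: [0.5017, -0.0841, 0.2001]
tool_rot: [-0.383, 0.924, 0.0, -0.0]
ft_force: [0.5, -0.5, -0.1]
finger_gap: 0.701
```

Run:
```python
from h import *
print(get_obs()['qpos'])
s=wrist()
go([.502,-.084,.105])
for p in place_of(s,"knob_grip")[:2]:
    print(p,bp(s,p["at"],z=.1155))
cv2.imwrite("pics/w3.png",s["frame"][...,::-1])
```

```text
[-0.51621437  0.09391675  0.63383553  1.83925103 -0.05908904  1.22726439
  2.49267724]
[-0.0003, -0.0002, 0.119] [0.0, 0.0, 0.0] rows>= 3.0
{'at': [276.8, 224.3], 'score': 0.9} [ 0.50339379 -0.08380927  0.1155    ]
```

View pics/w3.png

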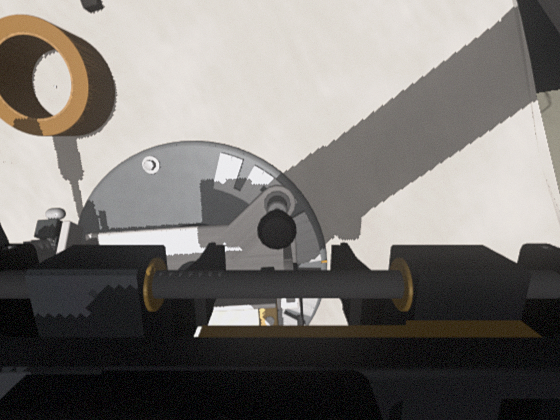

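The knob is at (277,228), centred between the jaws, with nothing in the fingers' way. I'll descend and close.

>>> {"name": "jog_arm", "arguments": {
  "steps": [
    [[-0.001,0,0.04],[0,0,0],0.2],
    [[-0.001,0,0.08],[0,0,0],0.2],
    [[-0.001,0,0.11],[0,0,0],0.2],
    [[-0.001,0,0.119],[0,0,0],0.2],
    [[-0.001,0,0.119],[0,0,0],0.2]
  ]
}}

```text
t: 5.07
position: [0.5012, -0.0834, 0.1036]
tool_rot: [-0.382, 0.924, 0.0, -0.002]
ft_force: [0.8, -0.3, 1.0]
finger_gap: 0.608
```

>>> {"name": "jog_arm", "arguments": {
  "steps": [
    [[0,0,0],[0,0,0],-1],
    [[0,0,0],[0,0,0],-1],
    [[0,0,0],[0,0,0],-1],
    [[0,0,0],[0,0,0],-1],
    [[0,0,0],[0,0,0],-1],
    [[0,0,0],[0,0,0],-1]
  ]
}}

```text
t: 5.57
position: [0.5033, -0.0837, 0.1058]
tool_rot: [-0.382, 0.924, -0.001, 0.001]
ft_force: [2.9, -1.0, 2.7]
finger_gap: 0.323
```

>>> {"name": "jog_arm", "arguments": {
  "steps": [
    [[0,0,0],[0,0,0],-1],
    [[0,0,-0.006],[0,0,0],-1],
    [[0,0,-0.014],[0,0,0],-1],
    [[0,0,-0.014],[0,0,0],-1],
    [[0,0,-0.014],[0,0,0],-1]
  ]
}}

```text
t: 5.98
position: [0.5031, -0.0837, 0.1164]
tool_rot: [-0.382, 0.924, -0.001, 0.001]
ft_force: [7.5, -2.7, -5.7]
finger_gap: 0.319
```

Run:
```python
from h import *
o=get_obs();print(o['position'],o['ft_force'],o['finger_gap'])
p=o['position'];C=np.array([.6319,-.0855])
v=p[:2]-C;print(np.hypot(*v),np.degrees(np.arctan2(v[1],v[0])))
q=Ro.from_quat(o["tool_rot"]).as_matrix();print(q)
cur=C+.130*v/np.hypot(*v)
for a in range(-6,-47,-6):
    R=np.array([[np.cos(np.radians(a)),-np.sin(np.radians(a))],[np.sin(np.radians(a)),np.cos(np.radians(a))]])
    d=q.T@np.append(R@(cur-C)-(cur-C),0)/.8
    print(a,d.round(4),(-np.array(a)/120).round(4))
```

```text
[ 0.50307297 -0.08369627  0.11641155] [ 7.48879437 -2.74326902 -5.73797198] 0.3192493335459061
0.12883965644383039 179.19784214776422
[[-7.07485848e-01 -7.06724955e-01  1.90060005e-03]
 [-7.06726854e-01  7.07486299e-01 -5.39027320e-04]
 [-9.63704436e-04 -1.72455929e-03 -9.99998049e-01]]
-6 [-0.0128  0.0112 -0.    ] 0.05
-12 [-0.0267  0.021  -0.    ] 0.1
-18 [-0.0415  0.0293 -0.    ] 0.15
-24 [-0.0572  0.036  -0.    ] 0.2
-30 [-0.0734  0.0411 -0.    ] 0.25
-36 [-0.0901  0.0444  0.    ] 0.3
-42 [-0.107   0.0459  0.    ] 0.35
```

>>> {"name": "jog_arm", "arguments": {
  "steps": [
    [[-0.006,0.006,0],[0,0,0.025],-1],
    [[-0.0128,0.0112,0],[0,0,0.05],-1],
    [[-0.0196,0.0163,0],[0,0,0.075],-1],
    [[-0.0267,0.021,0],[0,0,0.1],-1],
    [[-0.034,0.0253,0],[0,0,0.125],-1],
    [[-0.0415,0.0293,0],[0,0,0.15],-1],
    [[-0.0493,0.0328,0],[0,0,0.175],-1],
    [[-0.0572,0.036,0],[0,0,0.2],-1]
  ]
}}

```text
t: 6.65
position: [0.5148, -0.0319, 0.1161]
tool_rot: [-0.18, 0.984, -0.001, 0.0]
ft_force: [7.3, -6.6, -6.0]
finger_gap: 0.317
```

```bash
cat > arc.py <<'E'
from h import *
import sys
o=get_obs();C=np.array([.633,-.0855])
print(o['t'],o['position'],o['ft_force'].round(1),o['finger_gap'],Ro.from_quat(o["tool_rot"]).as_euler('xyz',degrees=True).round(1))
q=Ro.from_quat(o["tool_rot"]).as_matrix();v=o["position"][:2]-C
a0=np.degrees(np.arctan2(v[1],v[0]));print("r,ang",np.hypot(*v),a0)
for T in map(float,sys.argv[1:]):
    w=np.radians(T);d=q.T@np.append(.130*np.array([np.cos(w),np.sin(w)])-v,0)/.8
    print(T,d.round(4),((a0-T)/120).round(4))
E
python3 arc.py 152 149 146 144 143 141 140
```

```text
6.65 [ 0.51484512 -0.03189124  0.11606614] [ 7.3 -6.6 -6. ] 0.31692762273223535 [-179.9    0.  -159.2]
r,ang 0.12974773494822317 155.59544273009288
152.0 [-0.0072  0.0072 -0.    ] 0.03
149.0 [-0.0138  0.0126 -0.    ] 0.055
146.0 [-0.0206  0.0177 -0.    ] 0.08
144.0 [-0.0253  0.0209 -0.    ] 0.0966
143.0 [-0.0277  0.0224 -0.    ] 0.105
141.0 [-0.0325  0.0254 -0.    ] 0.1216
140.0 [-0.035   0.0268 -0.    ] 0.13
```

>>> {"name": "jog_arm", "arguments": {
  "steps": [
    [[-0.0072,0.0072,0],[0,0,0.03],-1],
    [[-0.0138,0.0126,0],[0,0,0.055],-1],
    [[-0.0206,0.0177,0],[0,0,0.08],-1],
    [[-0.0253,0.0209,0],[0,0,0.096],-1],
    [[-0.0253,0.0209,0],[0,0,0.096],-1]
  ]
}}

```text
t: 7.07
position: [0.5287, -0.0085, 0.1162]
tool_rot: [-0.081, 0.997, -0.001, 0.001]
ft_force: [9.8, -3.6, -6.0]
finger_gap: 0.32
```

```bash
python3 arc.py 142 138 136 134
python3 - <<'E'
from h import *
T=snapshot("top");s=wrist()
for n,c in(("t",T),("w",s)):
  cv2.imwrite(f"pics/{n}4.png",c["frame"][...,::-1])
  for k in("centre_mark","knob_grip","grip_top"):
    for p in place_of(c,k)[:1]: print(n,k,p,bp(c,p["at"],z={"c":.012,"k":.127,"g":.13}[k[0]]))
im=np.hstack([cv2.resize(T["frame"][100:260,200:340],(420,480)),cv2.resize(s["frame"][60:380,150:430],(420,480))])
cv2.imwrite("pics/c4.png",cv2.resize(im[...,::-1],(800,457)))
E
```

```text
7.0667 [ 0.5286719  -0.00850337  0.11619849] [ 9.8 -3.6 -6. ] 0.32004366644356763 [-1.799e+02  1.000e-01 -1.707e+02]
r,ang 0.12966431056223007 143.57179038602138
142.0 [-0.0029  0.0034 -0.    ] 0.0131
138.0 [-0.0115  0.0108 -0.    ] 0.0464
136.0 [-0.016   0.0142  0.    ] 0.0631
134.0 [-0.0206  0.0175  0.    ] 0.0798
w centre_mark {'at': [301.7, 208.2], 'score': 0.86} [0.51815265 0.01105299 0.012     ]
w knob_grip {'at': [278.1, 278.4], 'score': 0.79} [ 0.53027624 -0.00777482  0.127     ]
```

View pics/c4.png

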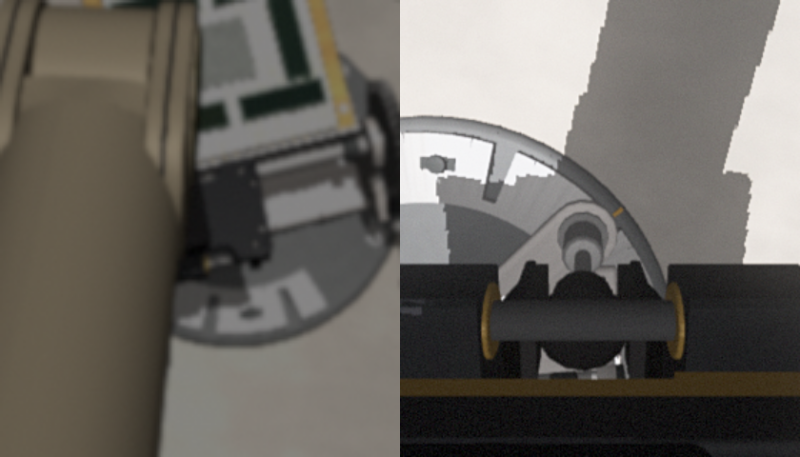

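>>> {"name": "jog_arm", "arguments": {
  "steps": [
    [[0,0,0.007],[0,0,0],-1],
    [[0,0,0.0135],[0,0,0],-1],
    [[0,0,0.0135],[0,0,0],-1],
    [[0,0,0.0135],[0,0,0],0],
    [[0,0,0.0135],[0,0,0],0],
    [[0,0,0.0135],[0,0,0],0],
    [[0,0,0.0135],[0,0,0],0]
  ]
}}

```text
t: 8.05
position: [0.5266, -0.0076, 0.1051]
tool_rot: [-0.083, 0.997, 0.0, -0.001]
ft_force: [0.2, 0.7, 0.7]
finger_gap: 0.483
```

```bash
python3 arc.py 142 138 136 134
python3 - <<'E'
from h import *
s=wrist()
for k in("centre_mark","knob_grip"):
    for p in place_of(s,k)[:1]: print(k,p,bp(s,p["at"],z={"c":.012,"k":.1155,"g":.13}[k[0]]))
E
```

```text
8.05 [ 0.52664802 -0.00761305  0.10511915] [0.2 0.7 0.7] 0.4825928368135787 [ 1.800e+02 -1.000e-01 -1.705e+02]
r,ang 0.13182230949177157 143.78278860349351
142.0 [-0.0053  0.0018 -0.    ] 0.0149
138.0 [-0.0139  0.0092 -0.    ] 0.0482
136.0 [-0.0184  0.0127 -0.    ] 0.0649
134.0 [-0.023  0.016 -0.   ] 0.0815
knob_grip {'at': [274.3, 280.1], 'score': 0.71} [ 0.52978546 -0.00859278  0.1155    ]
```

>>> {"name": "jog_arm", "arguments": {
  "steps": [
    [[-0.002,0,0],[0,0,0.006],-0.22],
    [[-0.003,0.0003,0],[0,0,0.008],-0.22],
    [[-0.004,0.001,0],[0,0,0.011],-0.22],
    [[-0.0053,0.0018,0],[0,0,0.0149],-0.22],
    [[-0.0063,0.0027,0],[0,0,0.019],-0.22],
    [[-0.0074,0.0037,0],[0,0,0.023],-0.22],
    [[-0.0085,0.0046,0],[0,0,0.0275],-0.22],
    [[-0.0095,0.0055,0],[0,0,0.0315],-0.22]
  ]
}}

```text
t: 8.87
position: [0.5336, -0.0034, 0.1051]
tool_rot: [-0.048, 0.999, -0.001, -0.001]
ft_force: [-0.2, -3.8, -1.4]
finger_gap: 0.389
```

```bash
cat > k.py <<'E'
from h import *
s=wrist()
rz=s["range_z"];v,u=np.mgrid[0:420,0:560]
W=(np.stack([u,v,np.ones_like(u)],-1)@np.linalg.inv(s["K"]).T*rz[...,None]-s["t"])@s["R"]
for p in place_of(s,"knob_grip")[:1]:
    c,r=map(int,p["at"]);b=W[r-6:r+6,c-6:c+6].reshape(-1,3)
    P=bp(s,p["at"],z=.1155);w=P[:2]-[.633,-.0855];print("knob",p,P,np.degrees(np.arctan2(w[1],w[0])),"depth pt",np.median(b,0).round(4))
m=cut_out(s,"knob_grip")
if m:
    Z=W[m[0]["pixels"]&(rz>0)];print("knob mask z pct",np.percentile(Z[:,2],[50,80,90,95]).round(4),m[0]["score"])
cv2.imwrite("pics/last.png",s["frame"][...,::-1])
E
python3 arc.py 139 138 137 136 135 134;python3 k.py
```

```text
8.8667 [ 0.53358881 -0.00342635  0.1051243 ] [-0.2 -3.8 -1.4] 0.3885494988080829 [-1.799e+02 -1.000e-01 -1.745e+02]
r,ang 0.12891341547502308 140.45699813887458
139.0 [-0.002   0.0038 -0.    ] 0.0121
138.0 [-0.0041  0.0058 -0.    ] 0.0205
137.0 [-0.0062  0.0077 -0.    ] 0.0288
136.0 [-0.0083  0.0095 -0.    ] 0.0371
135.0 [-0.0105  0.0114 -0.    ] 0.0455
134.0 [-0.0127  0.0131 -0.    ] 0.0538
knob {'at': [271.3, 273.1], 'score': 0.97} [ 0.53284457 -0.00646583  0.1155    ] 141.7224908900793 depth pt [ 0.5022 -0.008   0.179 ]
knob mask z pct [0.1318 0.1333 0.1338 0.1341] 0.65
```

>>> {"name": "jog_arm", "arguments": {
  "steps": [
    [[-0.001,0.0019,0],[0,0,0.006],-0.22],
    [[-0.002,0.0029,0],[0,0,0.009],-0.22],
    [[-0.0026,0.0039,0],[0,0,0.012],-0.22],
    [[-0.0033,0.0048,0],[0,0,0.0165],-0.22],
    [[-0.0041,0.0057,0],[0,0,0.0205],-0.22],
    [[-0.0048,0.0062,0],[0,0,0.023],-0.22],
    [[-0.0055,0.0069,0],[0,0,0.026],-0.22],
    [[-0.0062,0.0076,0],[0,0,0.0288],-0.22]
  ]
}}

```text
t: 9.68
position: [0.5378, 0.002, 0.1053]
tool_rot: [-0.018, 1.0, -0.001, -0.001]
ft_force: [-4.2, -11.3, 4.4]
finger_gap: 0.393
```

```bash
python3 arc.py 136 135 134 133;python3 k.py
```

```text
9.6833 [0.53775943 0.00204592 0.10532451] [ -4.2 -11.3   4.4] 0.3927498544862999 [-1.799e+02 -1.000e-01 -1.779e+02]
r,ang 0.1293640398575145 137.41052268876186
136.0 [-0.0023  0.0034 -0.    ] 0.0118
135.0 [-0.0043  0.0053 -0.    ] 0.0201
134.0 [-0.0064  0.0072 -0.    ] 0.0284
133.0 [-0.0086  0.0091 -0.    ] 0.0368
knob {'at': [272.2, 266.1], 'score': 0.88} [ 0.53299121 -0.0005533   0.1155    ] 139.65568215434368 depth pt [ 0.527  -0.0007  0.1258]
knob mask z pct [0.1242 0.1255 0.126  0.1264] 0.61
```

The pin has dropped: the knob top went from 134 to 126 mm and the side load rose to about 12 N. I'll relax the push, open and lift.

>>> {"name": "jog_arm", "arguments": {
  "steps": [
    [[0.002,-0.0025,0],[0,0,0],-0.1],
    [[0.003,-0.004,0],[0,0,0],0.2],
    [[0.003,-0.004,0],[0,0,0],0.4],
    [[0.003,-0.004,0],[0,0,0],0.4],
    [[0.003,-0.004,0],[0,0,0],0.4],
    [[0.003,-0.004,-0.04],[0,0,0],0.4],
    [[0.003,-0.004,-0.09],[0,0,0],0.4],
    [[0.003,-0.004,-0.125],[0,0,0],0.4]
  ]
}}

```text
t: 10.5
position: [0.5364, 0.001, 0.208]
tool_rot: [-0.019, 1.0, 0.0, 0.001]
ft_force: [1.6, -0.4, 0.4]
finger_gap: 0.699
```

```bash
python3 - <<'E'
from h import *
o=get_obs();print(o['position'],o['ft_force'].round(1))
E
python3 k.py
python3 - <<'E'
from h import *
S=snapshot("scene");T=snapshot("top");rs={}
for n,c in(("t",T),("s",S)):
  cv2.imwrite(f"pics/{n}5.png",c["frame"][...,::-1])
  for k in("centre_mark","knob_grip","grip_top","board","tape_roll"):
    for p in place_of(c,k)[:1]:
        uv=p["at"];d=c["range_z"][int(uv[1]),int(uv[0])]
        print(n,k,np.round(uv,1),round(p["score"],2),np.round(bp(c,uv,d=d),4));rs[n,k]=ray(c,uv)
for k in("grip_top","knob_grip","board"):
    if("t",k) in rs and("s",k) in rs: print(k,tri(rs["t",k],rs["s",k]))
E
```

```text
[0.5363998  0.0010163  0.20795294] [ 1.6 -0.4  0.4]
knob {'at': [272.9, 217.1], 'score': 0.84} [ 0.53409379 -0.00277869  0.1155    ] 140.09219919791596 depth pt [ 0.5308 -0.0039  0.1257]
knob mask z pct [0.1253 0.126  0.1263 0.1266] 0.77
t centre_mark [244.7 204.9] 0.76 [ 0.3862 -0.0338  0.6278]
t grip_top [358.1 199.9] 0.59 [ 0.5004 -0.2514  0.1306]
t board [284.4 159.8] 0.61 [ 0.5386 -0.0837  0.3062]
t tape_roll [376.  179.9] 0.86 [ 0.5821 -0.3293 -0.0013]
s centre_mark [256.8 246.1] 0.8 [0.5353 0.0298 0.0022]
s knob_grip [265.5 210.3] 0.6 [ 0.526  -0.0086  0.1137]
s grip_top [348.2 231.6] 0.58 [ 0.4861 -0.2541  0.1328]
s board [310.4 211.8] 0.6 [ 0.5971 -0.0935  0.1042]
s tape_roll [398.8 277.8] 0.97 [ 0.5307 -0.3553  0.0331]
grip_top (array([ 0.49961009, -0.2499472 ,  0.12736175]), [np.float64(0.0024597511053812238), np.float64(0.0024597511053811986)])
board (array([ 0.60645056, -0.08918611,  0.10031888]), [np.float64(0.001227183881476817), np.float64(0.0012271838814767642)])
```

```bash
python3 -c "
from h import *
go([.51,-.25,.27],yaw=np.radians(8))"
```

```text
[0.0446, -0.3122, -0.0809] [0.0, -0.0, -0.0667] rows>= 7.0
```

>>> {"name": "jog_arm", "arguments": {
  "steps": [
    [[0,0,-0.05],[0,0,0],0],
    [[0.0446,-0.312,-0.081],[0,0,-0.067],-1],
    [[0.0446,-0.312,-0.081],[0,0,-0.067],-1],
    [[0.0446,-0.312,-0.081],[0,0,-0.067],-1],
    [[0.0446,-0.312,-0.081],[0,0,-0.067],-1],
    [[0.0446,-0.312,-0.081],[0,0,-0.067],-1],
    [[0.0446,-0.312,-0.081],[0,0,-0.067],-1],
    [[0.0446,-0.312,-0.081],[0,0,-0.067],-1]
  ]
}}

```text
t: 11.92
position: [0.5074, -0.2577, 0.2713]
tool_rot: [-0.085, 0.996, -0.002, 0.0]
ft_force: [-0.4, -1.2, 0.2]
finger_gap: 0.176
```

>>> {"name": "jog_arm", "arguments": {
  "steps": [
    [[0,0,0],[0,0,0],-1],
    [[0,0,0],[0,0,0],-1],
    [[0,0,0],[0,0,0],-1]
  ]
}}

```text
t: 12.17
position: [0.5105, -0.2484, 0.2699]
tool_rot: [-0.09, 0.996, 0.0, -0.0]
ft_force: [1.2, 0.7, -0.1]
finger_gap: 0.019
```

```bash
cat > tilt.py <<'E'
from h import *
def tilt(names=("top","scene")):
    for n in names:
        s=snapshot(n);m=cut_out(s,"board")
        if not m: print(n,"no board");continue
        rz=s["range_z"];ok=m[0]["pixels"]&(rz>0);v,u=np.where(ok)
        P=np.array((np.stack([u,v,np.ones_like(u)],-1)@np.linalg.inv(s["K"]).T*rz[ok][:,None]-s["t"])@s["R"])
        rng=np.random.default_rng(1);best=0
        for _ in range(400):
            a,b,c=P[rng.choice(len(P),3,False)];q=np.cross(b-a,c-a);l=np.linalg.norm(q)
            if l<1e-5: continue
            q/=l
            if abs(q[2])<.5: continue
            I=abs((P-a)@q)<.004
            if I.sum()>best: best=I.sum();J=I
        Q=P[J];q=np.linalg.svd(Q-Q.mean(0))[2][2];q*=np.sign(q[2])
        print(n,m[0]["score"],"tilt",np.degrees(np.arccos(q[2])).round(2),"far dir",np.degrees(np.arctan2(-q[1],-q[0])).round(1),"mean",Q.mean(0).round(3),best,len(P))
if __name__=="__main__": tilt()
E
python3 tilt.py
python3 - <<'E'
from h import *
T=snapshot("top");o=get_obs();print(o['t'],o['position'],o['finger_gap']);s=wrist()
cv2.imwrite("pics/w6.png",s["frame"][...,::-1]);rs={}
for n,c in(("t",T),("w",s)):
  for k in("grip_top",):
    for p in place_of(c,k)[:1]:
        uv=p["at"];d=c["range_z"][int(uv[1]),int(uv[0])]
        print(n,k,np.round(uv,1),round(p["score"],2),np.round(bp(c,uv,d=d),4))
E
```

```text
top no board
scene 0.9 tilt 9.46 far dir 6.3 mean [ 0.681 -0.085  0.147] 1673 2702
12.4167 [ 0.51041263 -0.24885094  0.2701378 ] 0.008412367275908939
w grip_top [280.1 196. ] 0.98 [ 0.4985 -0.2484  0.1334]
```

View pics/w6.png

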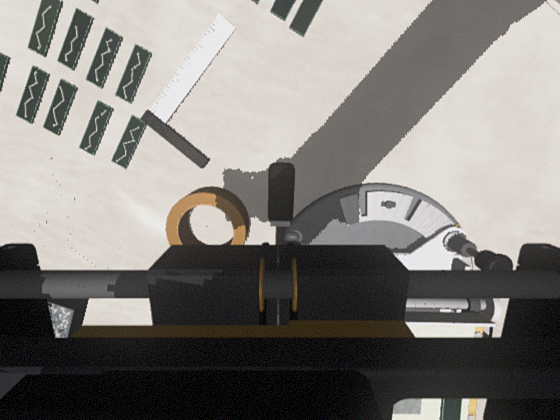

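The grip is at (280,195), clear of the tape roll. The board is near 10°, so it needs three strokes. I'll approach the grip.

```bash
python3 -c "
from h import *
go([.498,-.248,.150])"
```

```text
[0.0147, 0.0045, 0.1502] [0.0, 0.0, 0.0] rows>= 3.0
```

>>> {"name": "jog_arm", "arguments": {
  "steps": [
    [[0.0147,0,0.05],[0,0,0],-1],
    [[0.0147,0,0.1],[0,0,0],-1],
    [[0.0147,0,0.145],[0,0,0],-1],
    [[0.0147,0,0.15],[0,0,0],-1],
    [[0.0147,0,0.15],[0,0,0],-1],
    [[0.0147,0,0.15],[0,0,0],-1]
  ]
}}

```text
t: 13.07
position: [0.4992, -0.2524, 0.1519]
tool_rot: [-0.089, 0.996, -0.0, 0.001]
ft_force: [0.1, -0.5, 0.0]
finger_gap: 0.005
```

>>> {"name": "jog_arm", "arguments": {
  "steps": [
    [[0,0,0.004],[0,0,0],-1],
    [[0,0,0.006],[0,0,0],-1],
    [[0,0,0.007],[0,0,0],-1],
    [[0,0,0.007],[0,0,0],-1]
  ]
}}

```text
t: 13.4
position: [0.4988, -0.252, 0.1452]
tool_rot: [-0.089, 0.996, -0.0, 0.0]
ft_force: [0.9, 0.5, 0.5]
finger_gap: 0.01
```

>>> {"name": "jog_arm", "arguments": {
  "steps": [
    [[0,0,0.001],[0,0,0],-1],
    [[0,0,0.002],[0,0,0],-1],
    [[0,0,0.002],[0,0,0],-1]
  ]
}}

```text
t: 13.65
position: [0.4987, -0.2521, 0.1433]
tool_rot: [-0.089, 0.996, -0.0, 0.0]
ft_force: [-0.7, -0.1, 4.3]
finger_gap: 0.004
```

>>> {"name": "jog_arm", "arguments": {
  "steps": [
    [[0,0,0.001],[0,0,0],-1],
    [[0,0,0.002],[0,0,0],-1],
    [[0,0,0.002],[0,0,0],-1]
  ]
}}

```text
t: 13.9
position: [0.4985, -0.2522, 0.1417]
tool_rot: [-0.089, 0.996, -0.0, 0.0]
ft_force: [-1.9, 0.9, 5.5]
finger_gap: 0.002
```

>>> {"name": "jog_arm", "arguments": {
  "steps": [
    [[0,0,0.008],[0,0,0],-1],
    [[0,0,0.016],[0,0,0],-1],
    [[0,0,0.024],[0,0,0],-1],
    [[0,0,0.03],[0,0,0],-1],
    [[0,0,0.033],[0,0,0],-1],
    [[0,0,0.0355],[0,0,0],-1],
    [[0,0,0.0355],[0,0,0],-1]
  ]
}}

```text
t: 14.48
position: [0.4979, -0.2536, 0.1133]
tool_rot: [-0.089, 0.996, -0.001, -0.0]
ft_force: [-4.8, -3.1, 8.3]
finger_gap: 0.004
```

```bash
python3 tilt.py
```

```text
top 0.7 tilt 22.43 far dir 11.0 mean [ 0.68  -0.077  0.166] 4529 7173
scene 0.61 tilt 22.53 far dir 11.6 mean [ 0.676 -0.056  0.166] 1257 1912
```

>>> {"name": "jog_arm", "arguments": {
  "steps": [
    [[0,0.0,-0.015],[0,0,0],-1],
    [[0,0.0,-0.03],[0,0,0],-1],
    [[0,0.0,-0.045],[0,0,0],-1],
    [[0,0.005,-0.045],[0,0,0],-1],
    [[0,0.005,-0.045],[0,0,0],-1],
    [[0,0.005,-0.045],[0,0,0],-1]
  ]
}}

```text
t: 15.18
position: [0.4977, -0.247, 0.1487]
tool_rot: [-0.09, 0.996, 0.001, -0.0]
ft_force: [0.4, 0.4, 0.3]
finger_gap: 0.005
```

```bash
python3 tilt.py
python3 - <<'E'
from h import *
o=get_obs();print(o['t'],o['position'],o['ft_force'].round(1));s=wrist()
for p in place_of(s,"grip_top")[:1]:
    uv=p["at"];d=s["range_z"][int(uv[1]),int(uv[0])];print(uv,p["score"],bp(s,uv,d=d).round(4))
E
```

```text
top 0.7 tilt 19.66 far dir 11.9 mean [ 0.684 -0.077  0.163] 4371 7063
scene 0.95 tilt 20.44 far dir 10.7 mean [ 0.66  -0.058  0.157] 827 1595
15.3833 [ 0.49748239 -0.24778112  0.148445  ] [-0.4 -0.4  0.1]
[275.3, 254.2] 0.63 [ 0.4892 -0.2503  0.1519]
```

Tilt is now 20°, so one stroke moves the board one step. Now the second stroke.

>>> {"name": "jog_arm", "arguments": {
  "steps": [
    [[0,0,0.005],[0,0,0],-1],
    [[0,0,0.0082],[0,0,0],-1],
    [[0,0,0.0082],[0,0,0],-1]
  ]
}}

```text
t: 15.73
position: [0.4975, -0.2484, 0.1421]
tool_rot: [-0.089, 0.996, -0.0, -0.0]
ft_force: [-1.8, -0.2, 6.5]
finger_gap: 0.007
```

>>> {"name": "jog_arm", "arguments": {
  "steps": [
    [[0,0,0.008],[0,0,0],-1],
    [[0,0,0.016],[0,0,0],-1],
    [[0,0,0.024],[0,0,0],-1],
    [[0,0,0.03],[0,0,0],-1],
    [[0,0,0.033],[0,0,0],-1],
    [[0,0,0.0358],[0,0,0],-1],
    [[0,0,0.0358],[0,0,0],-1]
  ]
}}

```text
t: 16.32
position: [0.4969, -0.2497, 0.1138]
tool_rot: [-0.089, 0.996, -0.001, -0.0]
ft_force: [-4.1, -3.3, 8.2]
finger_gap: 0.004
```

>>> {"name": "jog_arm", "arguments": {
  "steps": [
    [[0,0.0,-0.015],[0,0,0],-1],
    [[0,0.0,-0.03],[0,0,0],-1],
    [[0,0.0,-0.045],[0,0,0],-1],
    [[0,0.0,-0.045],[0,0,0],-1],
    [[0,0.0,-0.045],[0,0,0],-1],
    [[0,0.0,-0.045],[0,0,0],-1]
  ]
}}

```text
t: 16.82
position: [0.4977, -0.2474, 0.1495]
tool_rot: [-0.09, 0.996, 0.0, -0.0]
ft_force: [0.1, -0.0, -0.3]
finger_gap: 0.005
```

```bash
python3 tilt.py
```

```text
top 0.67 tilt 29.42 far dir 10.4 mean [ 0.673 -0.078  0.176] 4590 7338
scene 0.66 tilt 29.75 far dir 12.2 mean [ 0.661 -0.059  0.172] 1199 2112
```

>>> {"name": "jog_arm", "arguments": {
  "steps": [
    [[0,0,0.005],[0,0,0],-1],
    [[0,0,0.0093],[0,0,0],-1],
    [[0,0,0.0093],[0,0,0],-1]
  ]
}}

```text
t: 17.27
position: [0.4974, -0.2483, 0.1418]
tool_rot: [-0.089, 0.996, -0.0, -0.0]
ft_force: [-2.3, 0.3, 5.5]
finger_gap: 0.005
```

>>> {"name": "jog_arm", "arguments": {
  "steps": [
    [[0,0,0.008],[0,0,0],-1],
    [[0,0,0.016],[0,0,0],-1],
    [[0,0,0.024],[0,0,0],-1],
    [[0,0,0.03],[0,0,0],-1],
    [[0,0,0.033],[0,0,0],-1],
    [[0,0,0.0358],[0,0,0],-1],
    [[0,0,0.0358],[0,0,0],-1]
  ]
}}

```text
t: 17.85
position: [0.4969, -0.2496, 0.1136]
tool_rot: [-0.089, 0.996, -0.001, -0.001]
ft_force: [-6.3, -3.6, 6.9]
finger_gap: 0.006
```

>>> {"name": "jog_arm", "arguments": {
  "steps": [
    [[0,0.0,-0.015],[0,0,0],-1],
    [[0,0.0,-0.03],[0,0,0],-1],
    [[0,0.0,-0.045],[0,0,0],-1],
    [[0,0.0,-0.065],[0,0,0],-1],
    [[0.04,0,-0.11],[0,0,0],-1],
    [[0.06,0,-0.15],[0,0,0],-1],
    [[0.06,0,-0.15],[0,0,0],-1]
  ]
}}

```text
t: 18.43
position: [0.4494, -0.2598, 0.2404]
tool_rot: [-0.087, 0.996, -0.0, 0.004]
ft_force: [0.2, -0.8, 1.4]
finger_gap: 0.009
```

```bash
python3 tilt.py
python3 - <<'E'
from h import *
o=get_obs();print(o['t'],o['position'],o['ft_force'].round(1));s=wrist();S=snapshot("scene")
cv2.imwrite("pics/s7.png",S["frame"][...,::-1])
for p in place_of(s,"grip_top")[:1]:
    uv=p["at"];d=s["range_z"][int(uv[1]),int(uv[0])];print(uv,p["score"],bp(s,uv,d=d).round(4))
go([.52,-.02,.27])
E
```

```text
top 0.96 tilt 39.84 far dir 9.5 mean [ 0.66  -0.082  0.187] 4584 7452
scene 0.61 tilt 39.85 far dir 12.0 mean [ 0.636 -0.079  0.169] 1776 2911
18.6333 [ 0.45090621 -0.2555462   0.23363474] [ 0.3  0.8 -0.1]
[-0.1381, 0.2746, -0.0466] [0.0, 0.0, 0.0] rows>= 6.0
```

View pics/s7.png

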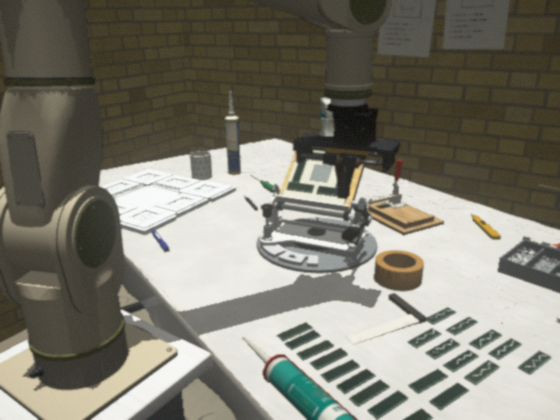

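```bash
python3 -c "
from h import *
go([.54,-.11,.37])"
```

```text
[-0.1423, 0.1595, -0.1717] [0.0, 0.0, 0.0] rows>= 6.0
```

>>> {"name": "jog_arm", "arguments": {
  "steps": [
    [[0,0,-0.05],[0,0,0],-1],
    [[0,0,-0.1],[0,0,0],-1],
    [[-0.04,0.05,-0.15],[0,0,0],-1],
    [[-0.14,0.16,-0.172],[0,0,0],-1],
    [[-0.14,0.16,-0.172],[0,0,0],-1],
    [[-0.14,0.16,-0.172],[0,0,0],-1],
    [[-0.14,0.16,-0.172],[0,0,0],-1],
    [[-0.14,0.16,-0.172],[0,0,0],-1]
  ]
}}

```text
t: 19.45
position: [0.5403, -0.1051, 0.3703]
tool_rot: [-0.093, 0.996, -0.0, -0.001]
ft_force: [0.2, 0.4, 0.1]
finger_gap: 0.005
```

>>> {"name": "jog_arm", "arguments": {
  "steps": [
    [[0,0,0],[0,0,0],-1],
    [[0,0,0],[0,0,0],-1],
    [[0,0,0],[0,0,0],-1]
  ]
}}

```text
t: 19.7
position: [0.5373, -0.1122, 0.3709]
tool_rot: [-0.088, 0.996, -0.0, -0.0]
ft_force: [-0.4, 0.1, 0.5]
finger_gap: 0.004
```

```bash
python3 k.py
python3 - <<'E'
from h import *
from tilt import tilt
o=get_obs();print(o['t'],o['position'],o['ft_force'].round(1));s=wrist()
for k in("grip_top","centre_mark","tape_roll","marker","steel_square"):
  for p in place_of(s,k)[:1]:
    uv=p["at"];d=s["range_z"][int(uv[1]),int(uv[0])];print(k,uv,p["score"],bp(s,uv,d=d).round(4),bp(s,uv,z=0).round(4))
cv2.imwrite("pics/w8.png",s["frame"][...,::-1])
tilt(("scene",))
T=snapshot("top")
for k in("tape_roll","marker","steel_square"): print(k,place_of(T,k)[:1])
E
```

```text
knob {'at': [354.1, 199.5], 'score': 0.75} [ 0.53536455 -0.00493619  0.1155    ] 140.47228306172127 depth pt [ 0.5325 -0.0093  0.1253]
knob mask z pct [0.1252 0.126  0.1265 0.127 ] 0.61
19.85 [ 0.53751075 -0.11165036  0.37129907] [-0.  -0.2  0.1]
grip_top [171.2, 139.3] 0.74 [ 0.4981 -0.2541  0.1351] [ 0.5083 -0.2995  0.    ]
centre_mark [349.7, 177.0] 0.84 [0.5161 0.0096 0.0111] [0.5171 0.0125 0.    ]
tape_roll [146.7, 175.8] 0.65 [ 0.5772 -0.3355  0.0018] [ 0.5776 -0.3362  0.    ]
marker [508.0, 143.3] 0.61 [0.4154 0.2536 0.0126] [0.4141 0.263  0.    ]
scene 0.6 tilt 39.6 far dir 9.9 mean [ 0.655 -0.087  0.185] 2778 4682
tape_roll [{'at': [378.2, 180.5], 'score': 0.74}]
marker [{'at': [144.5, 249.4], 'score': 0.53}]
steel_square [{'at': [392.0, 248.6], 'score': 0.71}]
```

View pics/w8.png

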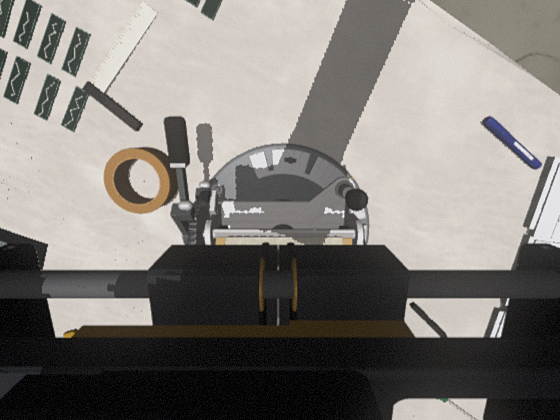

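The final view shows the knob at (355,198) next to the mark and the lever grip up at (176,140). The tape roll, marker and square sit where they started, and the arm is clear. Handing in.

```bash
python3 -c "
from rig import *
print(job_done())"
```

```text
the job is handed in; nothing more can be done
None
```

I pulled the index pin and swung the stand about -40°. I let the pin drop onto the ring and nudged the knob until the pin fell into the middle slot. Three full pump strokes then took the board from 10° to 40°. The job went in at about 20 s of the 64 s allowed; the hand-in gave no verdict.

| Last check | Result |
|---|---|
| Pin | The knob top reads 126 mm, down from 134 mm on the ring. Home should be 125 mm, so it looks home, but the 1 mm difference is about camera error. |
| Swivel | The knob stands at about 140° and the mark at about 140°, so the swivel is near 0. |
| Board tilt | 39.6–39.9° from two camera fits. |
| Pump lever | Back up, with the grip top at 135 mm against 133 mm before pumping. Peak force pressing it was about 8 N at the end-of-move readings. |
| Loose things | Tape roll, marker and square are within about 4 pixels (about 1 cm) of their first positions in the top view. |
| Robot | About 0.37 m up, touching nothing, wrist force about 0. |

Two measurements disagreed. The first two-camera estimate put the mark about 2° off the wrist-camera value, and I trusted the wrist camera. The board direction fits varied by about 6° because the view was partly blocked.

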